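# Show the milled profile end to the inspection camera

### The job

Slide the flat cover of the grey fittings case fully across, as far as it goes, so that the covered compartment is open; take out the short aluminium profile sample with the milled tongue and hold it up to the inspection camera. The tongue's end belongs on the lens axis, just as far from the lens as the small ball on the end of the thin distance rod, which runs below the lens; the tongue points straight into the lens (which looks down at a slant) and the sample is not rolled to one side. Finish while holding it there still in the air with the gripper; do not touch the camera or its stand, and leave everything else on the bench where it is.

Things in the scene. Friction and masses are not known exactly. Their poses are not given: they have to be found in the camera images.
- case: Fixed grey open case 162 x 316 x 36 mm (x, y, z) with side rails up to 47 mm high along its two long sides. Origin: centre of its underside, on the table; y along its length. A 5 mm wall at y = 0 parts two compartments of 150 x 150 mm; walls and floor 5 mm thick. The sample lies in the +y one, hidden by the cover at the start; the -y one is open and holds the plain offcut.
- cover (a joint): Flat aluminium cover plate 150 x 152 x 4 mm (top at 41 mm above the table) that slides on the case along the case's y. 0 = over the +y compartment; grows to 0.154 m (stop) as it moves towards the case's -y, over the -y compartment. It starts at 0 to 0.03, stays where it is left and takes about 2 N to move.
- cover_grip (a point): Middle of the black grip rib on top of the cover: 50 mm along the case's x, 14 mm thick along the case's y, 18 mm tall (from 41 to 59 mm above the table); the point is 50 mm above the table. The rib's sides are free.
- sample: Loose aluminium profile sample, about 0.1 kg, 72 mm long. x along it towards the milled tongue, z up; origin: underside, mid-length. Square 24 x 24 mm section from x = -36 to 16 mm (grip it across y, middle x = -10), then a tongue 12 wide, 10 high, 20 mm long, centred on the section. Lies flat, 5 mm above the table, tongue roughly away from the robot, within 1.1 rad of the case's x.
- sample_tip (a point): Centre of the tongue's end face, at (36, 0, 12) mm in the sample's frame.
- camera_head: Camera: black body 56 x 46 x 46 mm, 38 mm round lens, post 50 mm behind. Origin: body centre. The lens looks along -x, slanting down 0.42 rad (24 degrees); y is level. Lens front at x = -65 mm. A thin rod runs 37 mm below the lens axis and ends in a 12 mm ball centred at x = -135 mm. Sample held right: its x, y, z are parallel to the camera's x, y, z.
- focus (a point): Where the centre of the tongue's end face belongs: on the lens axis, 70 mm in front of the lens, at (-135, 0, 0) mm in the camera_head frame; about 0.17 to 0.24 m above the table.
- stand: Fixed stand of the camera: grey foot 120 x 100 x 14 mm with a steel post 374 mm high. Origin: centre of the foot's underside. It stands at the back, left or right.
- clamp: Black clamp, a 30 mm cube on the stand's post 230 to 300 mm above the table, that carries the camera. Origin: its centre, on the post's axis.
- plain_offcut: Bystander: plain aluminium offcut 72 x 24 x 24 mm without a tongue, in the -y compartment, lower than the cover. Origin: centre of its underside.
- tape_measure: Bystander: tape measure 68 x 36 x 62 mm behind the case. Origin: centre of its underside.
- tea_glass: Bystander: tea glass 60 mm wide, 85 mm high, on the copper tray at the left. Origin: centre of its underside.
- paper_cup: Bystander: cup 76 mm wide, 95 mm high, on the copper tray at the left. Origin: centre of its underside.
- food_tub: Bystander: food tub 118 x 168 x 72 mm at the left back. Origin: centre of its underside.
- screwdriver: Bystander: screwdriver lying at the right.
- cleat: Bystander: L-shaped aluminium corner cleat, 22 mm high with legs of about 60 mm, at the right.

How it is judged:
By the outcome, as a careful person would: the job done as asked, in the order asked, and still so for the second after the job is handed in, while the arm keeps its last pose, push and grip.
It also fails if it takes over 48 s, if anything falls off the work surface, if the arm or the gripper's body presses on something with over 40 N, if the wrist force passes 120 N, or if a joint passes its speed limit or range.

### The arm

A 7-joint arm with a two-finger parallel gripper is mounted at the origin on the work surface. World frame = base frame: x ahead of the robot, y to its left, z up, the work surface at z = 0. Lengths are in mm, angles in rad, forces in N, time in s.
With the tool pointing down it reaches from about 400 to 875 mm from the base axis. Payload 19.3 kg.
Tool frame: the origin (TCP) lies at the very end of the fingers, on their centre line; the grasp point (between the pads) lies 19 mm behind it (grip_point_offset is the z of the grasp point in the tool frame, in mm); z points along the fingers, x is the direction in which the jaws open and shut, and the axes are right-handed (so a half turn about z gives the same grasp; the last joint's range is limited). The gripper opens to 85 mm and grips with 20 to 120 N. Pads are 22 mm wide; open, the fingers measure 114 mm over their backs; the gripper's body (76 mm by 85 mm) begins 54 mm behind the grasp point. The pads swing forward as they close: fully open they stand 13 mm farther back than shut.
Start: joints at [-1.209, 0.521, -0.036, 1.599, 0.021, 1.021, -0.113], TCP at [261.583, 567.617, 231.291] pointing down, gripper open.
Joint ranges: [-2.91, 2.91], [-0.3, 2.13], [-1.5, 1.42], [0.17, 2.43], [-1.26, 4.41], [0.16, 1.93], [-2.52, 2.52]. Speed limits (rad/s): [1.89, 1.89, 2.39, 2.39, 3.01, 3.01, 3.01].

### API

Orientations are given as a 3x3 rotation matrix whose columns are the frame's x, y, z axes.
In Python, from workcell import movep, movel, goto_joints, open_gripper, clamp, wait, inverse_kinematics, read_state, camera, PlanningError, finish_job, grip_point_offset gives the robot as it stands. Calls block until the motion is done:
- movep(position, orientation): joint-space move of the TCP to a pose.
- movel(position, frame=None, max_speed=150, guard=None): straight line of the TCP; frame=None keeps the orientation; max_speed is the mean speed in mm/s. With guard (N) it stops when the force on the tool has changed by that much, and returns True; else False.
- goto_joints(angles): joint-space move.
- open_gripper() and clamp(): open the fingers fully, or close them until they stop; the grip force is fixed at half the most.
- wait(seconds).
- inverse_kinematics(position, orientation): joint angles nearest the present ones, or None.
- read_state(): the state.
- camera(name): name is "scene" or "top" or "wrist"; returns a dict with "image" (400x640x3 uint8, blue, green, red), "range_z" (400x640 float32, mm along the optical axis (not along the pixel's ray), 0 where there is no reading), "fx", "fy", "cx", "cy" (pixels), "cam_to_world" (4x4, takes a point from camera to world coordinates). Camera axes: x right, y up, looking along -z (the intrinsics and any distortion apply to the point x, -y, -z); pixel columns grow to the right and rows downward; lengths in mm; the calibration is good to about 2 mm. A picture is of the moment at which its call begins.
A pose or a line that the arm cannot do raises PlanningError and nothing moves.
- finish_job(): hands the job in, once; it reports no verdict.
The state is a dict: "time": time; "qpos": joint angles; "qvel": joint speeds; "joint_efforts": joint torques, N m; "eef_pos": TCP position; "tool_rot": TCP orientation; "ft_force": force on the tool from outside, world axes, zero at the start; "torque": the same for the moment, N m; "finger_gap": finger opening in mm.
Only numpy, scipy, OpenCV 4.12 (cv2) and the standard library are available. Lean on these libraries where they do the work, as an engineer would, in place of code of your own. Each camera call takes 0.05 s, during which the arm holds its last target. There are 200 camera calls.

## Working session

There is one attempt and no reset: what is moved stays moved. The work goes in short steps, each a Python script; the robot and the scene stay as the last script left them, time stands still between calls to the robot, and variables do not carry over. Pictures are saved under pics/ and viewed, about 8 in all and at most 12, crops included, and the job is handed in when it is done.

```bash
ls; mkdir -p pics
cat > h.py <<'E'
import numpy as np, cv2, pickle
from workcell import *
def snap(name,tag):
    c=camera(name); pickle.dump(c,open(f'pics/{tag}.pkl','wb')); cv2.imwrite(f'pics/{tag}.png',c['image']); return c
def load(tag): return pickle.load(open(f'pics/{tag}.pkl','rb'))
def cloud(c):
    v,u=np.mgrid[0:400,0:640]; z=c['range_z']
    p=np.stack([(u-c['cx'])/c['fx']*z,-(v-c['cy'])/c['fy']*z,-z],-1)
    M=c['cam_to_world']; return p@M[:3,:3].T+M[:3,3]
def ray(c,u,v):
    M=c['cam_to_world']; d=M[:3,:3]@np.array([(u-c['cx'])/c['fx'],-(v-c['cy'])/c['fy'],-1.])
    return M[:3,3],d/np.linalg.norm(d)
def onz(c,u,v,z):
    o,d=ray(c,u,v); return o+d*(z-o[2])/d[2]
E
python3 - <<'E'
from h import *
for n in('scene','top','wrist'):
    c=snap(n,n+'0'); print(n,{k:(v if np.ndim(v)<2 else None) for k,v in c.items()},c.keys()); print(c['cam_to_world'].round(3))
s=read_state();print(s); print(grip_point_offset)
a=cv2.imread('pics/scene0.png');b=cv2.imread('pics/top0.png')
E
```

```text
pics
scene {'image': None, 'range_z': None, 'fx': 514.220466937979, 'fy': 514.220466937979, 'cx': 319.95663026637465, 'cy': 205.94193173580743, 'cam_to_world': None} dict_keys(['image', 'range_z', 'fx', 'fy', 'cx', 'cy', 'cam_to_world'])
[[ 6.460000e-01 -6.220000e-01  4.410000e-01  1.197463e+03]
 [ 7.630000e-01  5.280000e-01 -3.730000e-01 -5.184260e+02]
 [-1.000000e-03  5.780000e-01  8.160000e-01  1.395890e+03]
 [ 0.000000e+00  0.000000e+00  0.000000e+00  1.000000e+00]]
top {'image': None, 'range_z': None, 'fx': 424.273991068089, 'fy': 424.273991068089, 'cx': 319.8736273519055, 'cy': 200.17115600286954, 'cam_to_world': None} dict_keys(['image', 'range_z', 'fx', 'fy', 'cx', 'cy', 'cam_to_world'])
[[ 1.000000e-01  9.750000e-01 -2.000000e-01  2.925000e+02]
 [-9.950000e-01  9.800000e-02 -1.900000e-02  3.504700e+01]
 [ 1.000000e-03  2.010000e-01  9.800000e-01  1.450783e+03]
 [ 0.000000e+00  0.000000e+00  0.000000e+00  1.000000e+00]]
wrist {'image': None, 'range_z': None, 'fx': 288.3876785553034, 'fy': 288.3876785553034, 'cx': 321.20111512955646, 'cy': 197.53496669816025, 'cam_to_world': N
[... 417 characters left out ...]
1281648]), 'qvel': array([-0.00150433, -0.00319933,  0.00129551, -0.00037088, -0.00035736,
       -0.00155944,  0.00113283]), 'joint_efforts': array([ 1.18646505e-03, -9.27381420e+01,  1.98050536e+00, -3.70053542e+01,
        1.79368799e-02,  6.43495689e-03, -4.10086864e-05]), 'eef_pos': array([261.48756052, 567.41519585, 230.87602765]), 'tool_rot': array([[ 4.18521789e-01,  9.08206710e-01, -2.89186674e-04],
       [ 9.08206396e-01, -4.18521885e-01, -7.57743679e-04],
       [-8.09218846e-04,  5.44910529e-05, -9.99999671e-01]]), 'ft_force': array([ 0.79350659,  0.25854525, -0.46771583]), 'torque': array([0.02893464, 0.02331177, 0.05198152]), 'finger_gap': 85.3400776410233}
-18.700000000000003
```

View pics/scene0.png

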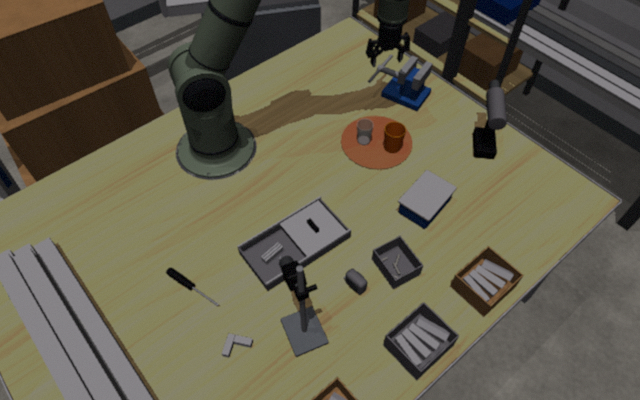

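View pics/top0.png

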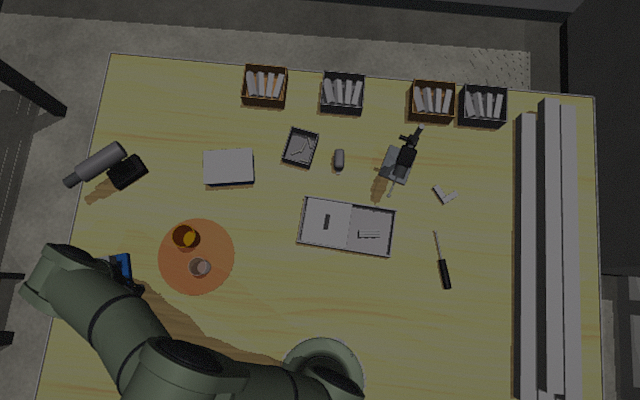

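The scene view shows the case at about (295,242), its rib at (313,226) and the camera head at (290,270). In the top view the rib is at (327,221), the case corners are at (303,197), (396,211), (390,258) and (297,243), and the camera is at about (405,155).

```bash
python3 - <<'E'
from h import *
for t,(u0,v0,w,h) in {'top0':(290,115,160,150),'scene0':(230,190,130,170)}.items():
    c=load(t);P=cloud(c)
    k=4 if t=='top0' else 3
    cr=cv2.resize(c['image'][v0:v0+h,u0:u0+w],None,fx=k,fy=k,interpolation=cv2.INTER_CUBIC)
    cv2.imwrite(f'pics/{t}_c.png',np.clip(cr*1.8,0,255).astype(np.uint8))
    print(t)
    pts=[(327,221),(303,197),(396,211),(390,258),(297,243),(405,155),(410,140),(340,240),(370,235)] if t=='top0' else [(313,226),(285,264),(305,290),(330,215)]
    for u,v in pts: print((u,v),P[v,u].round(1))
    # rib: dark pixels z 45..70 near cover
    m=(c['image'].max(2)<60)&(P[...,2]>47)&(P[...,2]<70)
    rp=P[221,327] if t=='top0' else P[226,313]
    m&=np.hypot(P[...,0]-rp[0],P[...,1]-rp[1])<45
    q=P[m]; print('rib',m.sum(),q.mean(0).round(1)); 
    if m.sum()>5: r=cv2.minAreaRect(q[:,:2].astype(np.float32)); print(r)
    m=(P[...,2]>38)&(P[...,2]<52)&(np.hypot(P[...,0]-rp[0],P[...,1]-rp[1])<300)
    n,l,s,ce=cv2.connectedComponentsWithStats(m.astype(np.uint8)); i=1+s[1:,4].argmax()
    print(s[i],cv2.minAreaRect(P[l==i][:,:2].astype(np.float32)))
E
cd pics; python3 -c "
import cv2,numpy as np
a=cv2.imread('top0_c.png');b=cv2.imread('scene0_c.png');print(a.shape,b.shape)
a=cv2.resize(a,(400,375));o=np.zeros((510,800,3),np.uint8);o[:375,:400]=a;o[:510,405:795]=b;cv2.imwrite('c1.png',o)"
```

```text
top0
(327, 221) [508.6  31.   58.4]
(303, 197) [594.  122.5  -1.6]
(396, 211) [ 576.8 -204.5   -1.3]
(390, 258) [ 4.126e+02 -1.944e+02 -3.000e-01]
(297, 243) [431.6 125.5   1.5]
(405, 155) [ 691.3 -175.2  269.8]
(410, 140) [ 738.4 -187.   270.2]
(340, 240) [452.1 -18.3  40.2]
(370, 235) [ 479.9 -117.4   31. ]
rib 54 [506.4  33.2  58.8]
((506.77093505859375, 33.263126373291016), (11.942777633666992, 45.91302490234375), 86.11894989013672)
[ 296  195  101   63 1876] ((503.1585693359375, -35.21620178222656), (314.57733154296875, 163.2538299560547), 86.5138168334961)
scene0
(313, 226) [516.2  28.7  54.2]
(285, 264) [ 664.8 -182.9  264.9]
(305, 290) [ 752.8 -190.4  266.1]
(330, 215) [513.7 101.1  43.4]
rib 68 [513.8  28.3  57.7]
((513.136474609375, 29.026134490966797), (14.29345989227295, 45.549903869628906), 87.03303527832031)
[ 237  196  114   68 2006] ((504.8504638671875, -39.42173767089844), (314.9018249511719, 170.7721405029297), 86.06343078613281)
(600, 640, 3) (510, 390, 3)
```

View pics/c1.png

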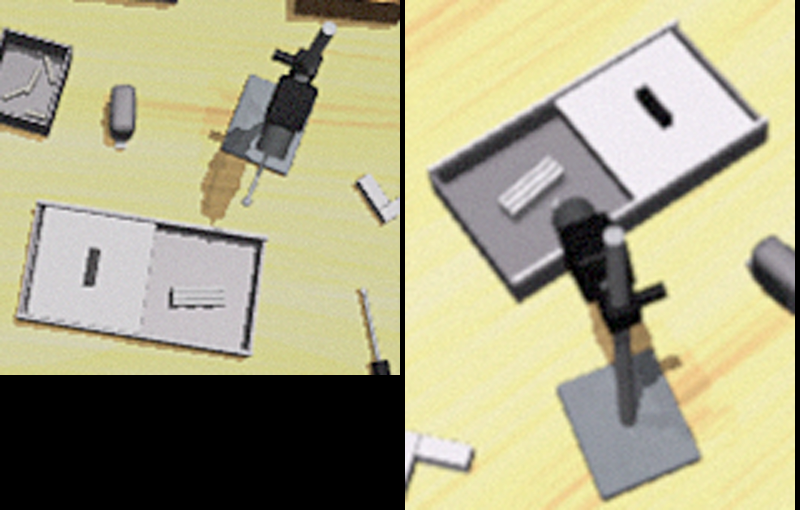

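The crop shows the cover over the +y half, the rib along x, and the offcut in the -y half. The camera ball is at about (389,195) in the full top picture. Next I move over the case and use the wrist camera.

```bash
cat >> h.py <<'E'
def R_down(a):  # tool y along heading a (rad from world x), tool z down
    y=np.array([np.cos(a),np.sin(a),0]); z=np.array([0,0,-1.]); return np.stack([np.cross(y,z),y,z],1)
E
python3 - <<'E'
from h import *
a=-np.radians(3.6)
movep([470,-10,250],R_down(a)); c=snap('wrist','wA'); print(read_state()['time'],read_state()['qpos'])
cv2.imwrite('pics/wA_b.png',np.clip(c['image']*1.8,0,255).astype(np.uint8))
E
```

```text
2.4 [-0.33188734  0.25817747  0.27382572  1.98161359 -0.08742988  0.91291361
  1.49583237]
```

View pics/wA_b.png

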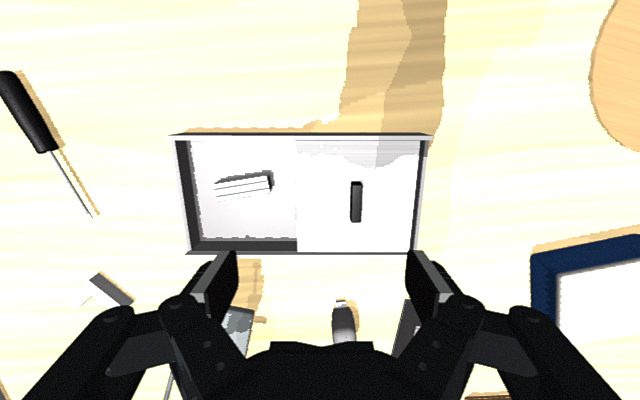

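The wrist view has image-down as +x. The rib is centred at (356,202), the case outline runs (175,135)–(430,135)–(417,252)–(188,252), and the camera stand is hidden behind the left finger. I compute the rib from depth and triangulate it against the earlier views.

Run:
```python
from h import *
c=load('wA');P=cloud(c)
print(P[202,356],P[190,380],P[200,230],P[225,230])
m=(c['image'].max(2)<60)&(P[...,2]>47)&(P[...,2]<70); m[260:]=0
q=P[m];print('rib',len(q),q.mean(0),cv2.minAreaRect(q[:,:2].astype(np.float32)))
m=(P[...,2]>30)&(P[...,2]<52); m[258:]=0;m[:125]=0
q=P[m];r=cv2.minAreaRect(q[:,:2].astype(np.float32));print(r)
# rail tops
for pts in ((178,136),(428,136),(415,253),(189,253)): print(onz(c,*pts,47).round(1))
# camera head clouds from top and scene
for t in('top0','scene0'):
    c=load(t);P=cloud(c)
    m=(P[...,2]>150)&(abs(P[...,0]-690)<150)&(abs(P[...,1]+170)<130)&(P[...,0]>560)
    if t=='top0': m[:100]=0; m[220:]=0
    v,u=np.nonzero(m); Q=P[m]; print(t,m.sum())
    for i in range(0,len(Q),max(1,len(Q)//45)): print(u[i],v[i],Q[i].round(0),c['image'][v[i],u[i]])
```

```text
[506.85315538  31.81777563  59.0913743 ] [498.72158056  64.47566369  41.45973021] [ 511.38184152 -140.05928869    5.41012781] [ 549.8603777  -146.55018657    4.08765318]
rib 615 [534.58219808 129.79422682  56.58914723] ((552.2083740234375, 216.0804443359375), (398.4531555175781, 48.995174407958984), 76.5293960571289)
((516.746826171875, 117.1590576171875), (628.0396728515625, 166.75254821777344), 85.51966857910156)
[ 416.1 -174.1   47. ]
[434.2 119.8  47. ]
[588.  110.3  47. ]
[ 569.4 -192.    47. ]
top0 779
419 124 [ 747. -189.  373.] [ 84  94 101]
419 127 [ 739. -190.  372.] [93 88 88]
421 129 [ 734. -196.  372.] [29 28 25]
416 132 [ 737. -189.  341.] [24 26 26]
418 134 [ 733. -196.  336.] [33 30 25]
402 136 [ 751. -164.  264.] [32 21 26]
403 137 [ 750. -168.  259.] [38 35 37]
400 138 [ 747. -160.  256.] [10  6  4]
417 138 [ 748. -208.  266.] [31 28 26]
414 139 [ 732. -193.  297.] [28 31 31]
414 140 [ 735. -196.  283.] [29 29 30]
406 142 [ 734. -177.  263.] [37 55 56]
411 143 [ 732. -192.  265.] [18 12 15]
416 144 [ 729. -206.  266.] [39 49 50]
403 146 [ 713. -166.  283.] [10  9  8
[... 2345 characters left out ...]
]
296 284 [ 724. -195.  260.] [55 52 54]
293 285 [ 720. -202.  257.] [14  7 13]
288 286 [ 713. -212.  255.] [32 44 43]
309 286 [ 748. -174.  259.] [52 74 77]
300 287 [ 750. -203.  295.] [46 45 46]
292 288 [ 722. -207.  251.] [10  1  6]
312 288 [ 758. -173.  261.] [22 20 20]
304 289 [ 749. -191.  266.] [23 24 22]
301 290 [ 750. -200.  276.] [44 43 43]
302 291 [ 751. -198.  268.] [41 39 41]
306 292 [ 759. -192.  267.] [15 16 16]
297 294 [ 748. -211.  264.] [15 15 16]
303 295 [ 760. -203.  267.] [7 7 7]
297 297 [ 753. -215.  261.] [15 15 18]
305 298 [ 758. -196.  237.] [15 23 27]
302 301 [ 752. -201.  218.] [37 36 32]
304 304 [ 751. -194.  188.] [36 36 38]
300 308 [ 748. -206.  176.] [47 48 51]
```

Case yaw is about -3.5°. The rib is at about (509,31), top at 59 (two views plus the wrist view agree). Next I grip the rib and slide the cover.

Run:
```python
from h import *
a=-np.radians(3.5); R=R_down(a)
movep([509,31,95],R); movel([509,31,45],max_speed=120); clamp()
s=read_state(); print(s['time'],s['finger_gap'],s['ft_force'],s['eef_pos'])
d=R[:,0]  # tool x = case +y
print(d)
p=s['eef_pos']
g=movel(p-d*125,max_speed=120,guard=25); s=read_state(); print(g,s['time'],s['eef_pos'],s['ft_force'])
if not g:
    g=movel(p-d*175,max_speed=30,guard=12); s=read_state(); print(g,s['time'],s['eef_pos'],s['ft_force'], (s['eef_pos']-p)@d)
```

```text
4.325 12.59441311544501 [-2.40146943  0.08476781  7.84602651] [509.05044258  31.02543766  45.29363913]
[0.06104854 0.9981348  0.        ]
False 5.5167 [501.34337305 -93.20820273  45.32451846] [-2.90941496 -1.16757743  5.01764551]
True 6.4167 [ 499.95755114 -114.93494817   45.29454225] [-1.09681185  4.86337822  8.22074555] -146.24324802616857
```

The cover travelled 146 mm to the stop, so it started at about 8 mm. I push once more to confirm, release, and look into the compartment and at the inspection camera.

Run:
```python
from h import *
R=R_down(-np.radians(3.5)); d=R[:,0]
p=read_state()['eef_pos']
g=movel(p-d*12,max_speed=25,guard=18); s=read_state(); print(g,(s['eef_pos']-p)@d,s['ft_force'])
open_gripper(); p=read_state()['eef_pos']
movel([p[0],p[1],90],max_speed=200)
movel([540,40,250],max_speed=300); c=snap('wrist','wB')
movep([690,-40,420],R); c2=snap('wrist','wC'); print(read_state()['time'])
o=np.vstack([c['image'][60:330],c2['image']])
cv2.imwrite('pics/bc.png',cv2.resize(np.clip(o*1.5,0,255).astype(np.uint8),None,fx=.89,fy=.89))
```

```text
True 0.01931332316152698 [-0.98741036  4.39653697  8.24620057]
9.7
```

View pics/bc.png

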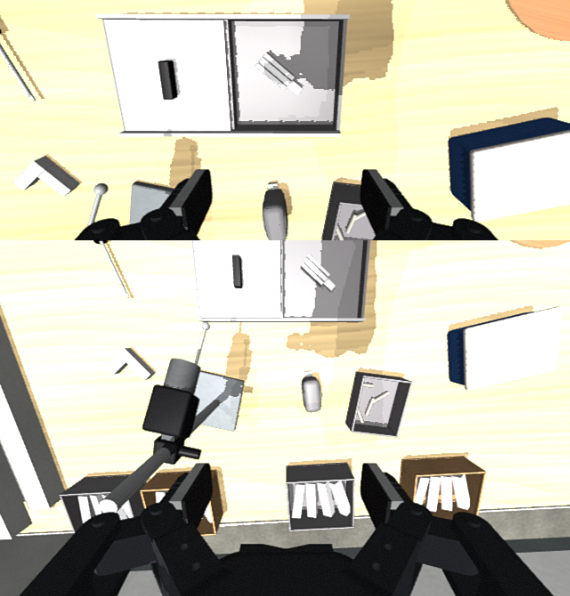

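The cover is fully open (a second push moved it 0 mm). The sample is visible at wB ≈ (315,139), and the ball at wB ≈ (113,272) and wC ≈ (231,96). Next come enlarged crops.

Run:
```python
from h import *
def crop(t,u,v,w,h,k): 
    i=load(t)['image'][v:v+h,u:u+w]; i=cv2.resize(i,None,fx=k,fy=k,interpolation=cv2.INTER_NEAREST)
    i=np.clip(i*(0.95 if t in('wB','wC') and w==80 else 1.3),0,255).astype(np.uint8); return i
o=np.zeros((600,800,3),np.uint8)
o[:300,:400]=crop('wB',275,110,80,60,5)     # sample
o[:300,400:800]=crop('wC',320,0,80,60,5)
o[300:600,:260]=crop('wB',90,250,52,60,5)
o[300:600,270:530]=crop('wC',205,75,52,60,5)
o[300:600,540:800]=crop('top0',363,160,52,60,5)
cv2.imwrite('pics/d.png',o)
for t,u,v in(('wB',113,272),('wC',231,96),('top0',389,195)):
    c=load(t);P=cloud(c);print(t);print(P[v-6:v+7,u-6:u+7,2].round(0).astype(int))
```

```text
wB
[[  0  -1   0   0 163 163 163 163 163 161 161   0   0]
 [  2   0 165 165 165 164 164 164 164 163 162 162 161]
 [  0 165 165 166 166 166 166 166 167 164 165 163 163]
 [167 167 392 167 168 169 167 166 166 164 165 164 163]
 [167 168 167 168 168 168 167 167 166 165 165 164 164]
 [167 168 168 169 168 168 167 168 168 166 166 165 163]
 [168 168 170 168 169 169 169 168 167 167 166 166 165]
 [171 170 168 170 170 168 168 168 167 167 166 166 166]
 [169 170 170 170 169 170 168 169 168 167 166 166 165]
 [169 169 169 169 169 169 169 168 169 168 166 166 165]
 [170 170 171 170 170 169 170 169 167 167 166 165 164]
 [170 169 171 169 170 169 168 168 169 168 166 164  -1]
 [  0   0 170 169 169 169 168 167 168 165  -1   0   0]]
wC
[[ 45  47  47  47  48  46  46  48  47  46  47  46  46]
 [  0   0  19  18  18  18  18  16  17  18  18  16  16]
 [ -1   1  -2 166 167 166 167 167 164  -1   0   1   1]
 [  1   1   1 168 169 170 168 168 167 165  -2  -1   0]
 [ -1   0 168 168 169 170 171 169 166 167 165   1   1]
 [ -1   0 169 170 168 170 168 168 168 167 165  -2   0]
 [  1   0 167 171 171 170 169 169 169 168 165  -
[... 527 characters left out ...]
  0    3    2 1451]
 [  -1   -2    1    0    1   -1  174  174   -6    3    6   -3    6]
 [   1   -3    1    4    0    2  170    0   -2   -7    2   -3   -1]
 [  -1   -4   -2   -1    0  166  162    0    1    3    2   -7   -3]
 [   3   -3   -2   -1  164  169  169   -3    4    1   -4    2    1]
 [   2    0    0  163  168  170  172   -3   -6   -7   -2    4    4]
 [  -3   -2   -8   -2  163  166  173   -2   -4    1   -5    3    0]
 [   2    5   -4   -1   -6    2    4   -5    6   -4    1   -4   -2]
 [  -2    1   -8   -2   -5    2    5    0    0    1   -5    2    3]
 [  -2   -3    1    1    1    2   -3   -1   -4   -3    2   -4    0]
 [   1   -3   -2    1   -1   -3    2    0    2    7    2    1   -4]]
```

View pics/d.png

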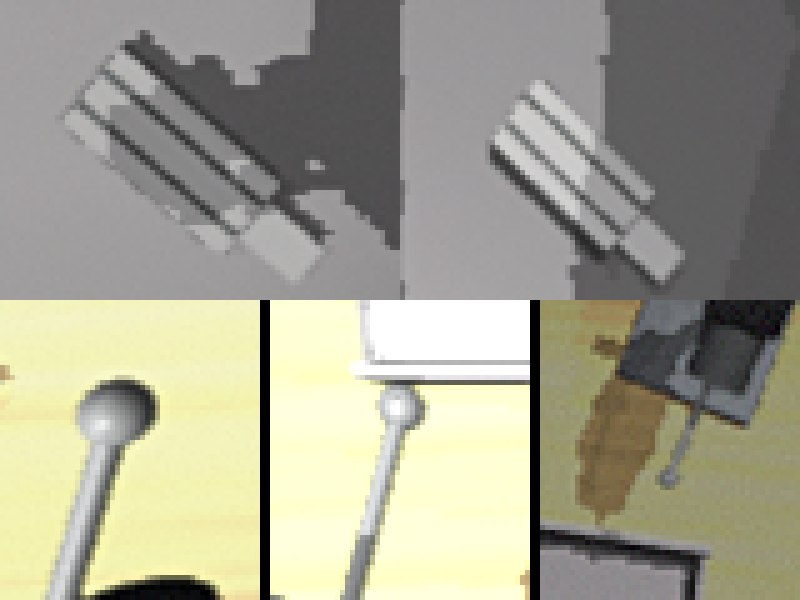

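Crops: the ball is at wB (113.4,272.2), wC (231.3,96.5) and top (388.7,195.4). The sample's tongue points down-right in the image (away from the robot, towards +y), and it lies in the middle of the compartment.

```bash
cat >> h.py <<'E'
def tri(*obs):
    A=np.zeros((3,3));b=np.zeros(3);L=[]
    for t,u,v in obs:
        o,d=ray(load(t),u,v);M=np.eye(3)-np.outer(d,d);A+=M;b+=M@o;L.append((o,M))
    x=np.linalg.solve(A,b); return x,[round(float(np.linalg.norm(M@(x-o))),1) for o,M in L]
E
python3 - <<'E'
from h import *
B=[('wB',113.4,272.2),('wC',231.3,96.5),('top0',388.7,195.4)]
print('ball',tri(*B),tri(*B[:2]))
pb=lambda x,y:('wB',275+x/5-.5,110+y/5-.5); pc=lambda x,y:('wC',320+(x-400)/5-.5,y/5-.5)
for n,b,c in(('frontT',(280,185),(655,190)),('frontB',(225,250),(605,250)),('backT',(122,45),(540,80)),('tipT',(325,240),(685,255)),('tipB',(293,283),(662,283))):
    print(n,tri(pb(*b),pc(*c)))
for t in('wB','wC'):
    c=load(t);P=cloud(c)
    sel=(np.hypot(P[...,0]-505,P[...,1]-38)<65)
    m=sel&(P[...,2]>25)&(P[...,2]<36); k=sel&(P[...,2]>16)&(P[...,2]<25)
    q=P[m];print(t,len(q),q.mean(0).round(1),cv2.minAreaRect(q[:,:2].astype(np.float32)))
    q=P[k];print(' tongue',len(q),np.median(q,0).round(1))
# camera: post via scene/wC/top, body top
Q=cloud(load('wC')); 
m=(Q[...,2]>100)&(np.hypot(Q[...,0]-680,Q[...,1]+175)<140); q=Q[m]
for x in range(570,770,10):
    r=q[(q[:,0]>=x)&(q[:,0]<x+10)]
    if len(r)>3: print(x,len(r),'y',r[:,1].min().round(),np.median(r[:,1]).round(1),r[:,1].max().round(),'z',r[:,2].min().round(),r[:,2].max().round())
for z0,z1 in((305,330),(330,360),(360,380)):
  for t in('wC','scene0','top0'):
    Q=cloud(load(t));m=(Q[...,2]>z0)&(Q[...,2]<z1)&(np.hypot(Q[...,0]-748,Q[...,1]+198)<40);print(t,z0,m.sum(),Q[m].mean(0).round(1) if m.any() else '')
E
```

```text
ball (array([ 592.38001699, -151.24000041,  162.71373833]), [0.5, 0.7, 1.0]) (array([ 592.6398074 , -150.5985262 ,  163.54825287]), [0.2, 0.2])
frontT (array([509.4697826 ,  53.35414946,  30.1668202 ]), [0.2, 0.2])
frontB (array([525.62527604,  37.9947604 ,  24.43449988]), [0.9, 0.9])
backT (array([473.97123206,  16.83272137,  24.60837178]), [0.2, 0.2])
tipT (array([526.77381166,  65.42343904,  14.6805165 ]), [0.4, 0.4])
tipB (array([536.12154841,  56.20147326,  22.5257847 ]), [0.4, 0.4])
wB 824 [499.9  27.1  29. ] ((500.35888671875, 27.190166473388672), (52.12068557739258, 24.182876586914062), 47.047386169433594)
 tongue 162 [523.9  52.7  22.1]
wC 533 [500.7  27.1  28.9] ((500.40887451171875, 27.307575225830078), (52.1876106262207, 24.63800811767578), 46.12210464477539)
 tongue 142 [523.3  50.2  21.7]
580 17 y -154.0 -149.8 -146.0 z 164.0 170.0
590 64 y -155.0 -149.6 -145.0 z 164.0 171.0
600 34 y -157.0 -153.6 -151.0 z 168.0 176.0
610 36 y -161.0 -156.4 -153.0 z 173.0 179.0
620 37 y -164.0 -159.3 -156.0 z 177.0 185.0
630 238 y -182.0 -164.2 -149.0 z 182.0 248.0
640 370 y -185.0 -161
[... 179 characters left out ...]
.9 -35.0 z 226.0 506.0
690 2462 y -205.0 -102.2 -76.0 z 229.0 499.0
700 554 y -206.0 -175.6 -159.0 z 231.0 286.0
710 228 y -191.0 -164.8 -162.0 z 237.0 285.0
720 226 y -207.0 -191.6 -165.0 z 242.0 275.0
730 1356 y -209.0 -192.1 -168.0 z 100.0 375.0
740 1166 y -210.0 -188.4 -155.0 z 100.0 375.0
750 229 y -198.0 -179.0 -156.0 z 247.0 269.0
760 4 y -187.0 -172.7 -159.0 z 251.0 266.0
wC 305 316 [ 739.8 -191.3  317.9]
scene0 305 34 [ 748.9 -201.   317. ]
top0 305 21 [ 736.8 -192.1  317.1]
wC 330 519 [ 739.8 -191.3  345.8]
scene0 330 41 [ 748.9 -201.2  345.7]
top0 330 26 [ 736.5 -191.6  346.2]
wC 360 550 [ 741.  -193.3  370.1]
scene0 360 54 [ 745.9 -199.   371.8]
top0 360 36 [ 739.9 -193.7  371.1]
```

The sample body centre is at (500.4,27.2), yaw about 46.5°, top at 29 (two views agree). The ball is at about (592.6,-150.8,163.3). I refine the camera-head pose by fitting its model to the depth points.

```bash
cat > fit.py <<'E'
from h import *
from scipy.optimize import least_squares
def axes(yaw,p):
    c,s=np.cos(yaw),np.sin(yaw)
    x=np.array([np.cos(p)*c,np.cos(p)*s,np.sin(p)]);y=np.array([-s,c,0]);return np.stack([x,y,np.cross(x,y)],1)
def sdf(q):
    b=np.abs(q)-[28,23,23];box=np.linalg.norm(np.maximum(b,0),axis=1)+np.minimum(b.max(1),0)
    r=np.hypot(q[:,1],q[:,2])-19; l=np.abs(q[:,0]+46)-19
    cyl=np.hypot(np.maximum(r,0),np.maximum(l,0))+np.minimum(np.maximum(r,l),0)
    rod=np.hypot(np.hypot(q[:,1],q[:,2]+37),np.maximum(0,np.maximum(-135-q[:,0],q[:,0]+60)))-2.5
    ball=np.linalg.norm(q-[-135,0,-37],axis=1)-6
    return np.min([box,cyl,rod,ball],0)
x0=np.r_[np.array([592.6,-150.8,163.3])+axes(-.29,.42)@[135,0,37],-.29,.42]
def pts(t,x,tol=12):
    Q=cloud(load(t)).reshape(-1,3); return Q[np.abs(sdf((Q-x[:3])@axes(*x[3:])))<tol]
for ts in(['wC'],['wB'],['top0','scene0'],['wC','wB','top0','scene0']):
    x=x0
    for tol in(12,8,6):
        P=[pts(t,x,tol) for t in ts]; w=np.concatenate([np.full(len(p),1/np.sqrt(len(p))) for p in P]);P=np.vstack(P)
        r=least_squares(lambda x:w*sdf((P-x[:3])@axes(*x[3:])),x,x_scale=[1,1,1,.01,.01],loss='soft_l1',f_scale=.05); x=r.x
    A=axes(*x[3:]); print(ts,len(P),x.round(3),'ball',(x[:3]+A@[-135,0,-37]).round(1),'focus',(x[:3]-135*A[:,0]).round(1),np.abs(sdf((P-x[:3])@A)).mean().round(2))
E
python3 fit.py
```

```text
['wC'] 4538 [ 6.98967e+02 -1.82679e+02  2.54105e+02 -2.93000e-01  4.21000e-01] ball [ 595.5 -151.5  165.1] focus [ 581.  -147.1  198.9] 0.76
['wB'] 957 [ 6.95831e+02 -1.80574e+02  2.52743e+02 -2.81000e-01  4.21000e-01] ball [ 592.  -150.6  163.8] focus [ 577.4 -146.4  197.6] 0.43
['top0', 'scene0'] 1047 [ 6.96319e+02 -1.82643e+02  2.53205e+02 -3.01000e-01  4.14000e-01] ball [ 592.5 -150.4  165. ] focus [ 578.3 -146.   198.9] 1.54
['wC', 'wB', 'top0', 'scene0'] 6416 [ 6.95893e+02 -1.82102e+02  2.52826e+02 -2.97000e-01  4.20000e-01] ball [ 592.5 -150.4  164. ] focus [ 578.  -146.   197.8] 0.78
```

The fits agree within about 2 mm: focus (578,-146,198), yaw -0.297, pitch 0.42. Now I grasp the sample.

Run:
```python
from h import *
a=np.radians(46.4); R=R_down(a)
movep([500.4,27.2,110],R)
g=movel([500.4,27.2,7.5],max_speed=90,guard=15); s=read_state(); print(g,s['eef_pos'],s['ft_force'])
clamp(); s=read_state(); print(s['time'],s['finger_gap'],s['eef_pos'],s['ft_force'],s['qpos'])
np.save('grasp.npy',s['eef_pos'])
movel([500.4,27.2,190],max_speed=200); c=snap('wrist','wD'); s=read_state(); print(s['finger_gap'],s['eef_pos'],s['time'],s['tool_rot'].round(3))
np.save('tD.npy',np.c_[s['tool_rot'],s['eef_pos']])
cv2.imwrite('pics/wD_b.png',np.clip(c['image'][150:]*1.8,0,255).astype(np.uint8))
```

```text
False [500.71892737  27.23227946   7.96171445] [ 0.06730085 -0.00532836  0.31579421]
12.9667 22.356859859506887 [500.44860625  27.17714767   7.77297597] [-1.78862609  0.41459016  7.8236927 ] [-0.1882889   0.6993562   0.02110695  2.06157943 -0.03653775  0.38081234
  2.24231775]
23.014762198877115 [499.79986491  27.11446016 188.92691234] 14.075 [[-0.724  0.69  -0.002]
 [ 0.69   0.724 -0.   ]
 [ 0.001 -0.001 -1.   ]]
```

View pics/wD_b.png

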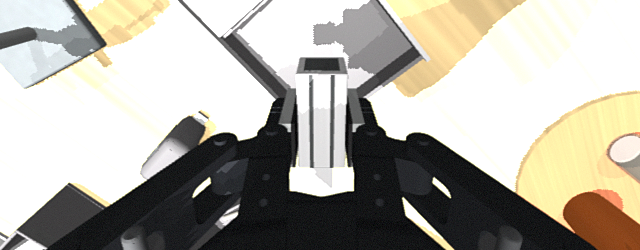

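The sample is held squarely. Its top face spans columns 297–345 and image rows 222–317, with the rear end at the top of the crop. I compute its pose in the tool frame from depth and plan the presentation poses.

Run:
```python
from h import *
from fit import axes
T=np.load('tD.npy');c=load('wD');Q=(cloud(c)-T[:,3])@T[:,:3]
print('expected top z',np.load('grasp.npy')[2]-29,'rear y -26')
img=c['image'].max(2)
sub=Q[222:325,292:352]; m=(abs(sub[...,2]+21)<12)&(abs(sub[...,0])<15)&(abs(sub[...,1])<45)
q=sub[m]; A=np.c_[q[:,:2],np.ones(len(q))]
top=q[(q[:,2]<np.percentile(q[:,2],60)+1.5)]; A=np.c_[top[:,:2],np.ones(len(top))]
k=np.linalg.lstsq(A,top[:,2],rcond=None)[0];print(len(top),'plane z=ax+by+c',k.round(3),'res',(A@k-top[:,2]).std())
print(cv2.minAreaRect(top[:,:2].astype(np.float32)),top.min(0),top.max(0))
for v in(208,214,218,222,226,232,250,280,310,318): print(v,Q[v,320].round(1))
F=np.array([578,-146.2,197.8]);X=axes(-.295,.42);R=np.stack([X[:,1],X[:,0],-X[:,2]],1)
tip=np.array([0,46,np.load('grasp.npy')[2]-17])
for b in(0,60,90): print(b,F-R@tip-X[:,0]*b,inverse_kinematics(F-R@tip-X[:,0]*b,R))
```

```text
['wC'] 4538 [ 6.98967e+02 -1.82679e+02  2.54105e+02 -2.93000e-01  4.21000e-01] ball [ 595.5 -151.5  165.1] focus [ 581.  -147.1  198.9] 0.76
['wB'] 957 [ 6.95831e+02 -1.80574e+02  2.52743e+02 -2.81000e-01  4.21000e-01] ball [ 592.  -150.6  163.8] focus [ 577.4 -146.4  197.6] 0.43
['top0', 'scene0'] 1047 [ 6.96319e+02 -1.82643e+02  2.53205e+02 -3.01000e-01  4.14000e-01] ball [ 592.5 -150.4  165. ] focus [ 578.3 -146.   198.9] 1.54
['wC', 'wB', 'top0', 'scene0'] 6416 [ 6.95893e+02 -1.82102e+02  2.52826e+02 -2.97000e-01  4.20000e-01] ball [ 592.5 -150.4  164. ] focus [ 578.  -146.   197.8] 0.78
expected top z -21.227024034837466 rear y -26
4928 plane z=ax+by+c [-3.0000e-03  1.0000e-03 -2.1892e+01] res 1.7100159665914856
((0.8764171600341797, -0.2745552062988281), (52.96512985229492, 27.946260452270508), 89.9884262084961) [-13.09883903 -26.75898963 -32.90697904] [ 14.84748287  26.2079768  -19.8823916 ]
208 [  0.  -26.6  -1.6]
214 [  0.  -26.7 -10.6]
218 [  0.1 -26.3 -14.8]
222 [  0.1 -25.8 -18.5]
226 [  0.1 -25.3 -22.1]
232 [  0.1 -22.2 -21.8]
250 [  0.1 -12.7 -21.3]
280 [  0.1   3.6 -21.2]
310 [  0.1  20.8 -21.6]
318 [  0.   32.  -14.3]
0 [ 541.41219632 -135.0822024   170.61792556] [-0.17356427  0.37202851  0.32681485  2.20181979 -0.23597455  0.17609713
  1.60736721]
60 [ 488.99346906 -119.1539219   146.15229838] [ 0.26226046  0.34060105 -0.24353846  2.32639602  1.19384989  0.19387258
  0.17502921]
90 [ 462.78410544 -111.18978165  133.91948479] [ 1.02855017  0.63126318 -1.27154057  2.36542377  1.51069134  0.73326108
 -0.07167367]
```

The grip is as planned (rear at y=-26.2, top level at z≈-21.5 in the tool frame). Backing straight off along the lens axis is kinematically poor, so I check a sideways approach in the same orientation.

```bash
sed -i 's/^for ts in/if __name__=="__main__":\n for ts in/; ' fit.py
python3 - <<'E'
s=open('fit.py').read().split(' for ts in')
open('fit.py','w').write(s[0]+' for ts in'+s[1].replace('\n','\n ').rstrip()+'\n')
E
python3 - <<'E'
from h import *
from fit import axes
F=np.array([578,-146.2,197.8]);X=axes(-.295,.42);R=np.stack([X[:,1],X[:,0],-X[:,2]],1)
tip=np.array([0,46,-9.3]); P=F-R@tip
np.savez('goal.npz',F=F,X=X,R=R,tip=tip,P=P)
for o in((0,0,0),(0,30,0),(0,60,0),(0,90,0),(-20,70,20),(0,50,40)): 
    q=inverse_kinematics(P+X@np.array(o),R); print(o,(P+X@np.array(o)).round(0),None if q is None else np.round(q,2))
E
```

```text
(0, 0, 0) [ 541. -135.  171.] [-0.17  0.37  0.33  2.2  -0.24  0.18  1.61]
(0, 30, 0) [ 550. -106.  171.] [-0.28  0.38  0.38  2.2  -0.2   0.18  1.51]
(0, 60, 0) [559. -78. 171.] [-0.38  0.4   0.42  2.19 -0.17  0.19  1.41]
(0, 90, 0) [568. -49. 171.] [-0.47  0.41  0.46  2.17 -0.14  0.2   1.32]
(-20, 70, 20) [537. -60. 181.] [-0.48  0.35  0.48  2.23 -0.08  0.2   1.3 ]
(0, 50, 40) [540. -83. 207.] [-0.41  0.3   0.45  2.2  -0.03  0.27  1.31]
```

Run:
```python
from h import *
g=np.load('goal.npz');F,X,R,tip,P=[g[k] for k in('F','X','R','tip','P')]
movep(P+X[:,1]*90,R); print(read_state()['finger_gap'],read_state()['time'])
print(movel(P,R,max_speed=60,guard=15)); wait(.3)
def err():
    s=read_state(); t=s['eef_pos']+s['tool_rot']@tip
    print(s['time'],'tip err',(X.T@(t-F)).round(2),'gap',s['finger_gap'],s['ft_force'].round(1),'rot err',np.linalg.norm(cv2.Rodrigues(R.T@s['tool_rot'])[0]).round(4)); return F-t
e=err()
movel(P+e,R,max_speed=20); wait(.3); err()
for n in('wrist','scene','top'): snap(n,n+'F')
k=np.clip(cv2.resize(load('sceneF')['image'][210:330,220:350],None,fx=4,fy=4,interpolation=cv2.INTER_CUBIC)*1.6,0,255).astype(np.uint8)
w=np.clip(load('wristF')['image'][100:400]*1.5,0,255).astype(np.uint8); w=cv2.resize(w,(280,131))
t=np.clip(cv2.resize(load('topF')['image'][120:270,290:450],(270,253),interpolation=cv2.INTER_CUBIC)*1.6,0,255).astype(np.uint8)
o=np.zeros((480,800,3),np.uint8);o[:,:520]=k;o[:131,520:]=w;o[140:393,525:795]=t;cv2.imwrite('pics/F.png',o)
```

```text
22.950366033892102 14.9833
False
16.9333 tip err [-0.04  0.15 -0.03] gap 22.653457371800656 [-0.1 -0.7 -1.3] rot err 0.0003
17.4833 tip err [ 0.06 -0.18  0.04] gap 23.016048083089597 [-0.1 -0.9 -0.7] rot err 0.0001
```

View pics/F.png

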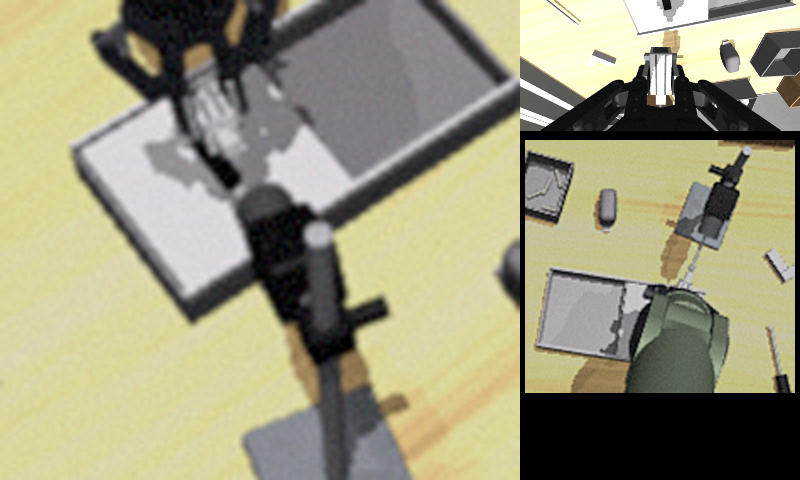

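In the scene and top views the sample lies in line with the lens, its tongue facing it with a clear gap, and nothing is touching. One last numeric check, then hand in.

Run:
```python
from h import *
g=np.load('goal.npz');F,X,R,tip=[g[k] for k in('F','X','R','tip')]
s=read_state();Q=(cloud(load('wristF'))-s['eef_pos'])@s['tool_rot']
for v in(222,226,250,280,310): print(v,Q[v,320].round(1))
for t in('topF','sceneF'):
    q=(cloud(load(t)).reshape(-1,3)-F)@X
    m=(abs(q[:,1])<12)&(abs(q[:,2])<14)&(q[:,0]>-22)&(q[:,0]<12); r=q[m]; print(t,len(r),r.min(0).round(1) if len(r) else '',r.max(0).round(1) if len(r) else '',r.mean(0).round(1) if len(r) else '')
print(s['time'],np.abs(s['qvel']).max()); finish_job()
```

```text
222 [  0.  -26.8 -19.3]
226 [  0.  -26.1 -22.2]
250 [  0.  -13.3 -20.9]
280 [  0.    1.9 -22.6]
310 [ -0.   20.5 -21. ]
topF 28 [-21.9  -4.2  -1.6] [-3.3  7.8 12.2] [-12.1   1.8   5.4]
sceneF 63 [-21.9 -11.7 -10.5] [ 4.3 11.1 13.3] [-12.2  -0.6   3.2]
17.6333 0.0021420302780232343
the job is handed in; nothing more can be done
```

I slid the cover to its stop, took out the tongued sample and handed the job in with the gripper holding it in front of the inspection camera. The robot's clock stood at 17.6 s of the 48 s allowed.

- **Cover:** it travelled 146 mm to the stop, which implies it started about 8 mm open. A second push moved it 0.02 mm.
- **Sample pose:** by the arm's own position reading, the tongue's end was within 0.2 mm of the target point. The angle error was 0.0001 rad.
- **Grip:** the last wrist view showed the sample still sitting in the gripper as it did right after the grasp.
- **Contact:** the force on the tool was about 1 N, and the pictures showed a clear gap to the camera.

**Where the checks were less sure:**
- **Target position:** the target comes from fitting the camera head in several views. The fits differed by about 1 to 3 mm in position; two earlier ones spread by 0.02 rad in yaw. The true placing is only as good as that.
- **Final overhead and scene views:** they were too coarse to confirm the tongue's end closely. They put it between 3 mm short of the target and 4 mm past it.

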